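# Slide the burner tray and crank disc home in the kit rack

### The arm

A 6-joint arm with a two-finger parallel gripper is mounted at the origin on the work surface. World frame = base frame: x ahead of the robot, y to its left, z up, the work surface at z = 0. Lengths are in mm, angles in rad, forces in N, time in s.
With the tool pointing down it reaches from about 350 to 875 mm from the base axis. Payload 4.2 kg.
Tool frame: the origin (TCP) lies midway between the tips of the shut fingers; the grasp point (between the pads) lies 19 mm behind it (arm.grasp_offset is the distance from the TCP to the grasp point, in mm); z points along the fingers, y is the direction in which the jaws open and shut (so a half turn about z gives the same grasp; the last joint's range is limited). The gripper opens to 85 mm and grips with 20 to 120 N. Pads are 22 mm wide; open, the fingers measure 114 mm over their backs; the gripper's body (76 mm by 85 mm) begins 54 mm behind the grasp point. The pads swing forward as they close: fully open they stand 13 mm farther back than shut.
Start: joints at [1.492, 0.385, 0.008, 0, -1.194, -0.259], TCP at [207.1, 589.668, 231.312] pointing down, gripper open.
Joint ranges: [-3.14, 3.14], [-1.21, 2.06], [-1.07, 1.41], [-3.16, 2.05], [-2.99, -0.16], [-3.1, 3.1]. Speed limits (rad/s): [2.79, 2.79, 3.14, 3.14, 3.14, 3.14].

### API

Orientations are given as a unit quaternion [x, y, z, w].
In Python, from bench import arm gives the robot as it stands.
- The arm moves only by the tool move_arm, never from a script. Its argument "moves" is a list of rows, each an object with "gripper": the gripper's target within -1 to 1 (fully open at 1, half-way at 0, shut at -1); "xyz": the shift along the tool's x, y, z in cm, a list of three; "angular": the turn, a rotation vector about the tool's x, y, z in rad, a list of three. In form: [{"gripper": gripper, "xyz": [dx, dy, dz], "angular": [wx, wy, wz]}, ...]. A call has 1 to 10 rows; each row is the pose to reach, as a shift and turn from the pose commanded when the call began, along the tool's axes at that moment; what a row does not reach only later rows make up. A row lasts 1/8 s, in which the tool goes at most 62.5 mm and 10.7 degrees, less where a joint would pass 70% of its speed; a pose out of reach is approached as far as the arm can. A call with a gripper value outside its range is refused whole. The fingers move at their own pace and stop on an object; the grip force is fixed at half the most. Time passes only in rows, so rows that repeat a pose let the fingers close. It gives the time, the measured TCP pose, the force and the opening at its end, in the units of the state.
- arm.read_state(): the state, without advancing time (a new reading comes with each control period).
- arm.get_image(name): name is "side" or "top"; returns (picture, depth): 480x640x3 uint8, blue, green, red; 480x640 float32, mm along the optical axis (not along the pixel's ray), 0 where there is no reading.
- arm.get_calibration(name): a dict with "camera_matrix" (3x3 intrinsics, pixels), "k1" (the pictures are not rectified: a ray, as slopes to the right and down, at radius r is drawn at 1 + k1 r^2 times it, then the intrinsics apply), "R" (3x3) and "t" (3): a world point X has camera coordinates R X + t. Camera axes: x right, y down, z forward; pixel columns grow to the right and rows downward; lengths in mm; the calibration is good to about 2 mm. A picture is of the moment at which its call begins. get_calibration takes no time and is no camera call.
- arm.job_done(): hands the job in, once; it reports no verdict.
The state is a dict: "clock": time; "joints": joint angles; "joint_vel": joint speeds; "joint_efforts": joint torques, N m; "position": TCP position; "ee_rot": TCP orientation; "contact_force": force on the tool from outside, world axes, zero at the start; "wrist_torque": the same for the moment, N m; "gripper_width": finger opening in mm.
Only numpy, scipy, OpenCV 4.12 (cv2) and the standard library are available. Lean on these libraries where they do the work, as an engineer would, in place of code of your own. Each camera call takes 0.05 s, during which the arm holds its last target. There are 200 camera calls.

### The job

In the sloping kit rack, draw the burner tray out from under the two parts stacked on it and slide it on down its lane until its front edge rests against the back stop; slide the crank disc down its own lane until it too rests against the stop. Keep both sliding on the rack's floor rather than lifting them, and let the two stacked parts settle flat, one on the other, above the bar. Leave the piston rod where it is and do not disturb the other things on the desk.

Things in the scene. Friction and masses are not known exactly. Their poses are not given: they have to be found in the camera images.
- rack: fixed plywood kit rack, floor sloping 0.21 rad, 340 x 188 mm. Origin: on the floor surface, middle of the upper edge, 85 mm over the desk; +x runs down the slope (to the robot's left), +z is the floor's normal, +y across the lanes, towards the robot. Walls 6 mm thick, 14 mm high leave lanes y = -88 to -21 mm (burner), -15 to 15 (rod), 21 to 88 (disc). Upper end open. Parts slide only when pushed
- stop (a point): on the rack's floor at the face of the back stop that closes the lower end, mid-width: rack x = 330 mm, y = 0, z = 0. The stop spans all lanes, 20 mm high, 10 mm thick, square to rack x
- bar (a point): on the rack's floor (z = 0) under the middle of the wooden bar that crosses the burner lane: rack x = 136 mm, y = -54.5 mm. The bar is 12 mm thick along the slope (x = 130 to 142 mm), its underside 8 mm and its top 30 mm above the floor
- burner: aluminium burner tray: plate 150 mm long (x), 62 wide, 5 thick, with an upright lip along its front (+x, downhill) edge: 44 mm wide, 4 thick, top 27 mm above the underside. Origin: centre of the underside. At the start its rear is under the stack, its lip 54 to 74 mm downhill of the bar. About 0.13 kg
- burner_front (a point): middle of the burner tray's front lower edge (75 mm downhill of its origin), the edge that must come to rest against the back stop
- cover: dark steel cover plate 70 x 56 x 10 mm, about 0.11 kg, lying on the rear of the burner tray just uphill of the bar. Too thick to pass under the bar; when the burner tray is drawn away it drops 5 mm to the floor of the rack. Origin: centre of the underside
- gland: brass gland cap, a flange 42 mm across and 6 mm thick with a boss 20 mm across on top, 14 mm high in all, about 0.06 kg, lying loose on the cover plate. Origin: centre of the underside
- disc: red-painted cast crank disc lying flat in the disc lane, 56 mm across, 10 mm thick, about 0.15 kg, with a centre boss 18 mm across (top 15 mm) and a crank pin 8 mm across standing up 19 mm off centre (top 24 mm). Origin: centre of the underside; +x points to the pin. Home when its centre is at rack x = 302 mm
- rod: brass piston rod, 121 mm long with a 20 mm piston and a 20 mm square crosshead, lying in the narrow middle lane, already against the stop. To be left alone. Origin: underside, near mid-length
- whistle: chrome steam whistle, 28 mm base, 75 mm tall, standing on the desk beyond the rack; bystander. Origin: centre of the underside, as for all that follow
- oilcan: copper oil can, 64 mm across, 115 mm tall with its spout; bystander
- screwjar: glass jar with a steel cap, 56 mm across, 60 mm tall; bystander
- driver: screwdriver, 160 mm long, lying on the desk past the lower end of the rack; bystander
- flywheel: dark steel flywheel lying flat, 72 mm across, 22 mm high; bystander
- mug: white mug, 76 mm across, 85 mm tall; bystander

How it is judged:
By the outcome, as a careful person would: the job done as asked, in the order asked, and still so for the second after the job is handed in, with the robot touching nothing.
It also fails if it takes over 48 s, if anything falls off the work surface, if the arm or the gripper's body presses on something with over 40 N, if the wrist force passes 120 N, or if a joint passes its speed limit or range.

## Working session

There is one attempt and no reset: what is moved stays moved. The work goes in short steps, Python scripts to look and compute and a tool call to move; the robot and the scene stay as the last step left them, time stands still between calls to the robot, and variables do not carry over. Pictures are saved under pics/ and viewed, about 8 in all and at most 12, crops included, and the job is handed in when it is done.

Besides the shell and the picture viewer there is one more tool, called after "Call:" as name([rows], argument=value, ...), one row to a line, values as JSON. move_arm: Moves the arm, as the interface text tells. Its arguments: {"type":"object","properties":{"moves":{"type":"array","items":{"type":"object","properties":{"gripper":{"type":"number"},"xyz":{"type":"array","items":{"type":"number"}},"angular":{"type":"array","items":{"type":"number"}}}}}},"required":["moves"]}

```bash
mkdir -p pics; ls
python3 - <<'E'
from bench import arm
import cv2
for n in("top","side"):
    p,d=arm.get_image(n); cv2.imwrite(f"pics/{n}0.png",p); c=arm.get_calibration(n); print(n,c)
    import numpy as np; np.save(f"{n}0.npy",d)
s=arm.read_state(); print(s, arm.grasp_offset)
E
```

```text
pics
top {'camera_matrix': array([[479.66908489,   0.        , 314.0251507 ],
       [  0.        , 479.66908489, 241.95360365],
       [  0.        ,   0.        ,   1.        ]]), 'k1': 0.030299764845481997, 'R': array([[-0.00221177, -0.99999227, -0.00325046],
       [-0.99872571,  0.00237283, -0.05041164],
       [ 0.05041896,  0.00313482, -0.99872324]]), 't': array([ -41.10202051,  588.07468318, 1140.68859147])}
side {'camera_matrix': array([[562.65586368,   0.        , 319.28592382],
       [  0.        , 562.65586368, 235.89027901],
       [  0.        ,   0.        ,   1.        ]]), 'k1': -0.12030529971914794, 'R': array([[ 0.80133587, -0.59818284, -0.00617319],
       [-0.46761127, -0.61991728, -0.6301129 ],
       [ 0.37309586,  0.50781873, -0.77647899]]), 't': array([-509.44592617,  302.89677583, 1204.72553469])}
{'clock': 0.1, 'joints': array([ 1.49160815e+00,  3.85467792e-01,  6.80050245e-03, -4.38128793e-04,
       -1.19401912e+00, -2.58634606e-01]), 'joint_vel': array([ 0.00049484, -0.00164648,  0.00413673,  0.0009218 , -0.00148934,
       -0.00117412]), 'joint_efforts': array([ 2.75058292e-04, -3.93318486e+01,  1.88929564e+01,  4.19791594e+00,
       -2.60427914e-03,  4.28956795e-06]), 'position': array([206.93652648, 589.20521366, 230.35255892]), 'ee_rot': array([ 9.85754311e-01, -1.68188895e-01, -1.18124588e-04,  9.59483295e-04]), 'contact_force': array([0.2988769 , 0.65946649, 0.38765767]), 'wrist_torque': array([-0.02558125, -0.00621993, -0.00675176]), 'gripper_width': 85.24933938211556} 18.700000000000003
```

View pics/top0.png

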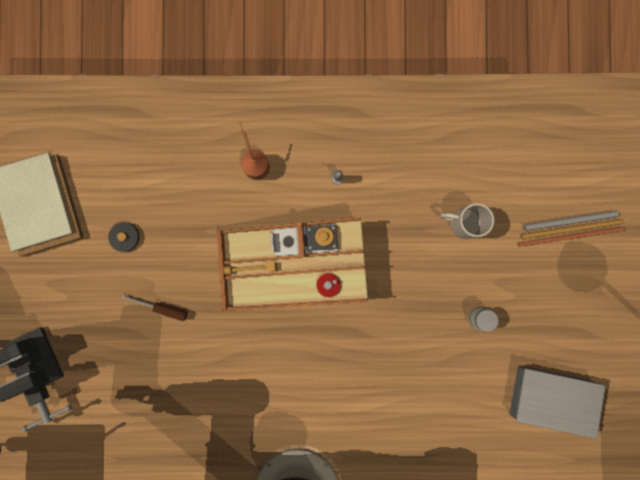

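View pics/side0.png

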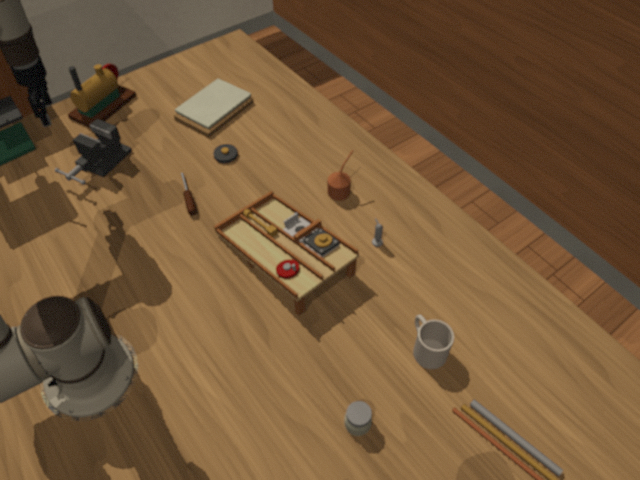

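The rack runs from pixel x≈220 (stop) to 365 (upper end) in the top view. The stack is at about (322,237), the tray lip near (275,240), the disc at (329,285) and the rod in the middle lane. Next, enlarged crops.

Run:
```python
import cv2,numpy as np
a=cv2.imread("pics/top0.png")[210:315,210:380]; a=cv2.resize(a,(765,472),interpolation=cv2.INTER_CUBIC)
cv2.imwrite("pics/topc.png",a)
b=cv2.imread("pics/side0.png")[185:315,205:365]; b=cv2.resize(b,(720,585),interpolation=cv2.INTER_CUBIC)
cv2.imwrite("pics/sidec.png",b)
```

```text
(no output)
```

View pics/topc.png

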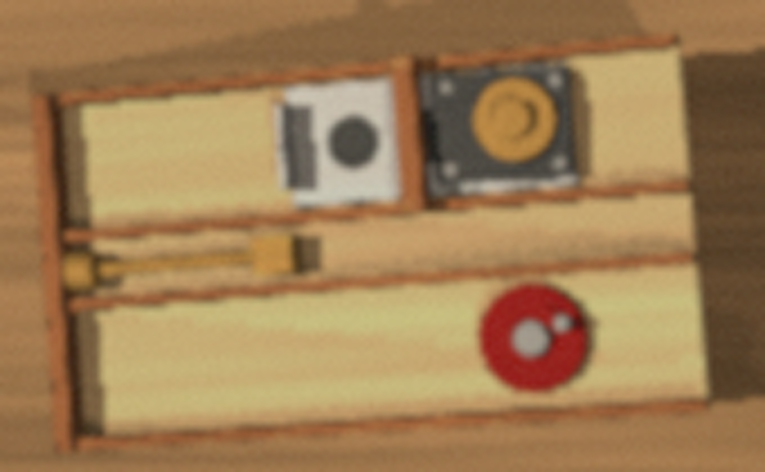

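View pics/sidec.png

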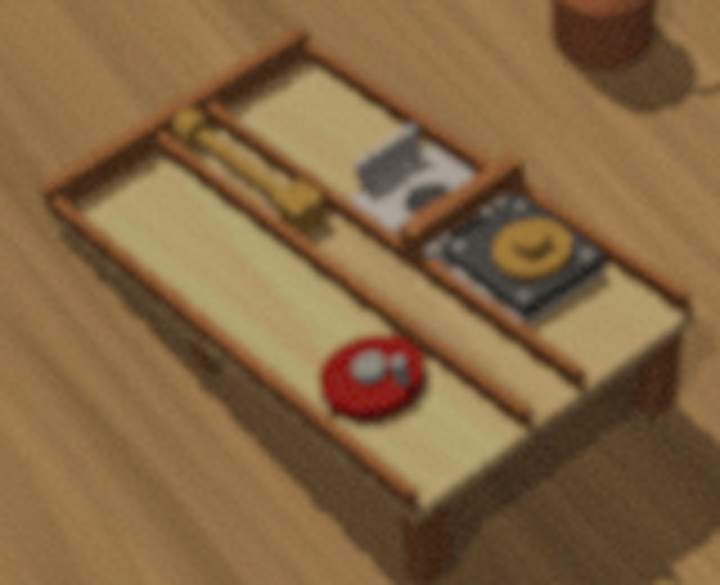

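Crop readings:
- **Top crop:** wall ends at (679,41), (690,187), (697,258) and (706,404). Bar top centre is about (409,135), the lip about x 283–290, the disc centre (535,337), and the cover spans 425–575.
- **Side crop:** wall ends at (685,305), (582,380), (527,415) and (413,495). Bar top is about (463,195).

I'll fit the rack pose from these.

```bash
cat > h.py <<'E'
import numpy as np, cv2
from bench import arm
from scipy.optimize import least_squares
from scipy.spatial.transform import Rotation as Ro
C={n:arm.get_calibration(n) for n in("top","side")}
def proj(n,X):
    c=C[n]; p=np.atleast_2d(X)@c["R"].T+c["t"]; s=p[:,:2]/p[:,2:]; s=s*(1+c["k1"]*(s**2).sum(1,keepdims=True))
    K=c["camera_matrix"]; return s*[K[0,0],K[1,1]]+K[:2,2]
def rack(p):
    # columns: rack x,y,z in world
    return (Ro.from_euler('z',p[2])*Ro.from_euler('y',0.21)).as_matrix(), np.array([p[0],p[1],85.])
def w(p,X): R,o=rack(p); return np.atleast_2d(X)@R.T+o
def torack(p,n,uv,z):
    "pixel -> rack xy at rack height z"
    return least_squares(lambda q:(proj(n,w(p,[q[0],q[1],z]))[0]-uv),[150,0]).x
def full(n,uv,off): return (np.array(uv)+.5)/4.5-.5+off
OFF={"top":(210,210),"side":(205,185)}
E
cat > fit.py <<'E'
from h import *
P=[(0,-91,14),(0,-18,14),(0,18,14),(0,91,14),(335,-94,20),(335,94,20),(136,-54.5,30)]
T=[(679,41),(690,187),(697,258),(706,404),(42,95),(67,449),(409,135)]
S=[(685,305),(582,380),(527,415),(413,495),(303,38),(48,195),(463,195)]
def res(p):
    X=w(p,P); return np.r_[(proj("top",X)-full("top",T,OFF["top"])),(proj("side",X)-full("side",S,OFF["side"]))]
r=least_squares(lambda p:res(p).ravel(),[500,0,1.6]); print(r.x); print(res(r.x).round(1).tolist())
np.save("rack.npy",r.x); p=r.x
f=lambda n,uv,z:torack(p,n,full(n,uv,OFF[n]),z).round(1)
print("disc top",f("top",(534,337),10),"boss",f("top",(531,338),15))
print("disc side",f("side",(373,378),10))
print("lip top L/R",f("top",(283,148),27),f("top",(290,148),27), "plate front",f("top",(277,148),0))
print("lip side top",f("side",(412,128),27),f("side",(360,162),27))
print("cover",f("top",(500,130),15),f("top",(578,125),15),"gland",f("top",(513,120),21))
E
python3 fit.py
python3 - <<'E'
import numpy as np
d=np.load('top0.npy'); print(d[232:252:3,268:306:2].round(0))
E
```

```text
[ 545.34781588 -156.7538596     1.64364813]
[[0.2, -0.2], [0.3, -0.1], [0.1, 0.3], [0.8, 0.7], [0.7, -0.3], [0.3, 0.6], [0.8, 0.1], [0.6, -1.4], [-0.2, -1.1], [-0.1, -0.2], [-0.2, 0.3], [0.4, -1.7], [-1.3, -1.0], [-0.4, 0.3]]
disc top [85.7 51.1] boss [86.4 51.3]
disc side [82.  52.5]
lip top L/R [205. -54.] [201.3 -53.7] plate front [216.5 -55.9]
lip side top [205.3 -74.8] [204.9 -37.5]
cover [ 94.1 -54.2] [ 54.2 -53.3] gland [ 85.9 -58.3]
[[1133. 1128. 1131. 1120. 1125. 1125. 1123. 1118. 1122. 1114. 1114. 1116.
  1115. 1114. 1115. 1087. 1086. 1083. 1108.]
 [1129. 1125. 1103. 1113. 1119. 1118. 1120. 1120. 1117. 1114. 1115. 1113.
  1111. 1113. 1115. 1088. 1081. 1085. 1096.]
 [1132. 1130. 1103. 1110. 1125. 1122. 1122. 1119. 1116. 1118. 1113. 1115.
  1115. 1111. 1110. 1087. 1084. 1083. 1090.]
 [1129. 1126. 1098. 1106. 1123. 1118. 1119. 1117. 1117. 1118. 1112. 1111.
  1112. 1109. 1111. 1111. 1086. 1081. 1091.]
 [1132. 1131. 1098. 1109. 1123. 1120. 1116. 1115. 1119. 1113. 1112. 1113.
  1115. 1111. 1109. 1110. 1083. 1081. 1088.]
 [1127. 1129. 1098. 1106. 1120. 1119. 1118. 1118. 1116. 1115. 1112. 1114.
  1111. 1108. 1111. 1113. 1087. 1084. 1086.]
 [1134. 1128. 1128. 1104. 1117. 1120. 1119. 1112. 1117. 1115. 1115. 1113.
  1115. 1114. 1109. 1108. 1083. 1083. 1077.]]
```

```bash
cat >> h.py <<'E'
def go(X,tilt=0):
    "shift cm (tool axes) and turn to put the TCP at rack point X, tool z = -rack z, tool x = -rack x"
    p=np.load("rack.npy"); R,o=rack(p); s=arm.read_state()
    Rt=np.c_[-R[:,0],R[:,1],-R[:,2]]; Rc=Ro.from_quat(s["ee_rot"]).as_matrix()
    g=w(p,X)[0]
    print("t",s["clock"],"rack pos",(R.T@(s["position"]-o)).round(1),"F rack",(R.T@s["contact_force"]).round(1),"wid",round(s["gripper_width"],1),"j",s["joints"].round(2))
    print("target",g.round(0),"xyz cm",(Rc.T@(g-s["position"])/10).round(2),"ang",Ro.from_matrix(Rc.T@Rt).as_rotvec().round(3))
E
python3 -c "
from h import *
go([171,-55,90])"
```

```text
t 0.1 rack pos [721.4 283.2 302.4] F rack [ 0.5 -0.3  0.5] wid 85.2 j [ 1.49  0.39  0.01 -0.   -1.19 -0.26]
target [587.  33. 137.] xyz cm [54.27 39.89  9.38] ang [-0.12   0.185  1.156]
```

Call:
move_arm([
  {"gripper": -1, "xyz": [54.3, 39.9, 6], "angular": [-0.12, 0.185, 1.156]},
  {"gripper": -1, "xyz": [54.3, 39.9, 6], "angular": [-0.12, 0.185, 1.156]},
  {"gripper": -1, "xyz": [54.3, 39.9, 6], "angular": [-0.12, 0.185, 1.156]},
  {"gripper": -1, "xyz": [54.3, 39.9, 6], "angular": [-0.12, 0.185, 1.156]},
  {"gripper": -1, "xyz": [54.3, 39.9, 6], "angular": [-0.12, 0.185, 1.156]},
  {"gripper": -1, "xyz": [54.3, 39.9, 6], "angular": [-0.12, 0.185, 1.156]},
  {"gripper": -1, "xyz": [54.3, 39.9, 6], "angular": [-0.12, 0.185, 1.156]},
  {"gripper": -1, "xyz": [54.3, 39.9, 6], "angular": [-0.12, 0.185, 1.156]},
  {"gripper": -1, "xyz": [54.3, 39.9, 6], "angular": [-0.12, 0.185, 1.156]},
  {"gripper": -1, "xyz": [54.3, 39.9, 6], "angular": [-0.12, 0.185, 1.156]},
])

```text
clock: 1.35
position: [559.0, 73.8, 175.5]
ee_rot: [0.728, -0.677, 0.076, 0.071]
contact_force: [0.7, 1.5, -0.0]
gripper_width: -0.1
```

```bash
python3 -c "
from h import *
go([171,-55,70])"
```

```text
t 1.35 rack pos [205.1 -30.4 136.2] F rack [ 1.4 -0.8  0.3] wid -0.1 j [ 0.52  0.34 -0.3   0.22 -1.03 -0.57]
target [587.  29. 118.] xyz cm [ 3.42 -2.46  6.62] ang [-0.001  0.001  0.   ]
```

Call:
move_arm([
  {"gripper": -1, "xyz": [3.0, -2.2, 5], "angular": [0, 0, 0]},
  {"gripper": -1, "xyz": [3.0, -2.2, 5], "angular": [0, 0, 0]},
  {"gripper": -1, "xyz": [3.0, -2.2, 5], "angular": [0, 0, 0]},
  {"gripper": -1, "xyz": [3.0, -2.2, 5], "angular": [0, 0, 0]},
])

```text
clock: 1.85
position: [583.5, 38.9, 134.4]
ee_rot: [0.729, -0.677, 0.077, 0.069]
contact_force: [0.3, -0.6, 0.1]
gripper_width: 0.2
```

```bash
python3 -c "
from h import *
go([171,-55,12])
p,d=arm.get_image('side');cv2.imwrite('pics/side1.png',cv2.resize(p[150:330,205:405],None,fx=3,fy=3,interpolation=2))"
```

```text
t 1.85 rack pos [177.9 -52.3  88.4] F rack [-0.7 -0.2 -0.1] wid 0.2 j [ 0.44  0.41 -0.32  0.24 -0.93 -0.52]
target [588.  17.  61.] xyz cm [ 0.7  -0.24  7.64] ang [-0.004  0.002  0.001]
```

View pics/side1.png

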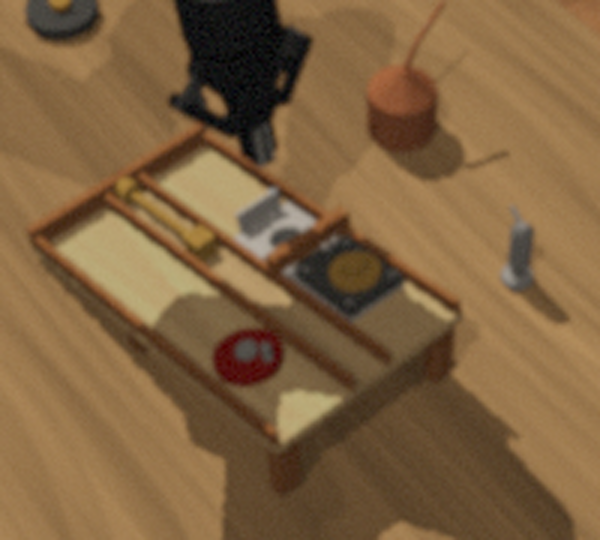

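The fingertips are at about (262,155) in the crop, above the tray between the lip and the bar, and the rest of the scene is unchanged. Descending.

Call:
move_arm([
  {"gripper": -1, "xyz": [0.6, -0.2, 3.5], "angular": [0, 0, 0]},
  {"gripper": -1, "xyz": [0.6, -0.2, 5.5], "angular": [0, 0, 0]},
  {"gripper": -1, "xyz": [0.6, -0.2, 6.5], "angular": [0, 0, 0]},
  {"gripper": -1, "xyz": [0.6, -0.2, 7.2], "angular": [0, 0, 0]},
  {"gripper": -1, "xyz": [0.6, -0.2, 7.2], "angular": [0, 0, 0]},
])

```text
clock: 2.52
position: [586.8, 17.4, 64.3]
ee_rot: [0.729, -0.677, 0.077, 0.07]
contact_force: [0.1, 0.2, 0.1]
gripper_width: 0.2
```

```bash
python3 -c "
from h import *
go([190,-55,12])"
```

```text
t 2.525 rack pos [171.3 -54.1  15.3] F rack [ 0.2 -0.1  0.1] wid 0.2 j [ 0.4   0.5  -0.4   0.29 -0.76 -0.54]
target [586.  35.  57.] xyz cm [-1.87 -0.09  0.33] ang [-0.001  0.002  0.   ]
```

Call:
move_arm([
  {"gripper": -1, "xyz": [-0.6, -0.1, 0.3], "angular": [0, 0, 0]},
  {"gripper": -1, "xyz": [-1.2, -0.1, 0.3], "angular": [0, 0, 0]},
  {"gripper": -1, "xyz": [-1.6, -0.1, 0.3], "angular": [0, 0, 0]},
  {"gripper": -1, "xyz": [-2.0, -0.1, 0.3], "angular": [0, 0, 0]},
  {"gripper": -1, "xyz": [-2.4, -0.1, 0.3], "angular": [0, 0, 0]},
  {"gripper": -1, "xyz": [-2.8, -0.1, 0.3], "angular": [0, 0, 0]},
  {"gripper": -1, "xyz": [-3.2, -0.1, 0.3], "angular": [0, 0, 0]},
  {"gripper": -1, "xyz": [-3.6, -0.1, 0.3], "angular": [0, 0, 0]},
  {"gripper": -1, "xyz": [-4.0, -0.1, 0.3], "angular": [0, 0, 0]},
  {"gripper": -1, "xyz": [-4.4, -0.1, 0.3], "angular": [0, 0, 0]},
])

```text
clock: 3.78
position: [584.6, 59.6, 52.0]
ee_rot: [0.728, -0.677, 0.077, 0.071]
contact_force: [0.1, -2.4, 1.7]
gripper_width: 0.1
```

```bash
python3 -c "
from h import *
go([315,-55,12])
p,d=arm.get_image('side');cv2.imwrite('pics/side2.png',cv2.resize(p[150:330,205:405],None,fx=3,fy=3,interpolation=2))"
```

```text
t 3.775 rack pos [215.1 -54.8  12.1] F rack [-2.7  0.1  1.1] wid 0.1 j [ 0.47  0.52 -0.4   0.28 -0.75 -0.61]
target [578. 157.  31.] xyz cm [-9.99 -0.01  0.02] ang [-0.001  0.001 -0.001]
```

View pics/side2.png

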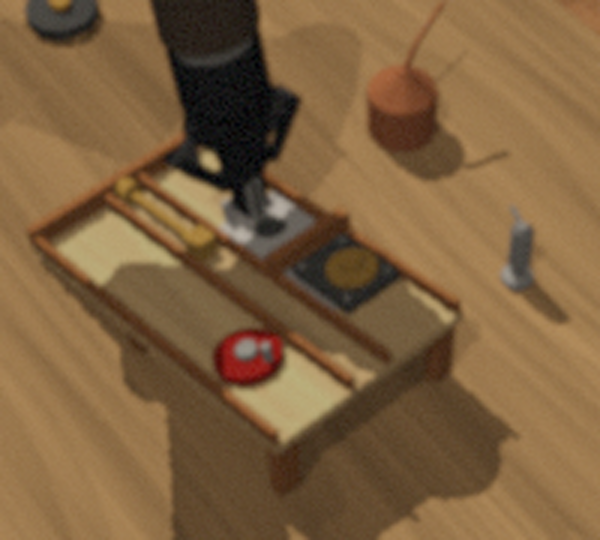

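The tray is moving with a push of about 2.7 N. The stack is held behind the bar, with the gland still on the cover at about (350,265). Continuing.

Call:
move_arm([
  {"gripper": -1, "xyz": [-0.4, 0, 0], "angular": [0, 0, 0]},
  {"gripper": -1, "xyz": [-0.8, 0, 0], "angular": [0, 0, 0]},
  {"gripper": -1, "xyz": [-1.2, 0, 0], "angular": [0, 0, 0]},
  {"gripper": -1, "xyz": [-1.6, 0, 0], "angular": [0, 0, 0]},
  {"gripper": -1, "xyz": [-2.0, 0, 0], "angular": [0, 0, 0]},
  {"gripper": -1, "xyz": [-2.4, 0, 0], "angular": [0, 0, 0]},
  {"gripper": -1, "xyz": [-2.8, 0, 0], "angular": [0, 0, 0]},
  {"gripper": -1, "xyz": [-3.2, 0, 0], "angular": [0, 0, 0]},
  {"gripper": -1, "xyz": [-3.6, 0, 0], "angular": [0, 0, 0]},
  {"gripper": -1, "xyz": [-4.0, 0, 0], "angular": [0, 0, 0]},
])

```text
clock: 5.08
position: [581.8, 99.0, 43.5]
ee_rot: [0.728, -0.677, 0.076, 0.07]
contact_force: [-0.3, 0.1, -0.0]
gripper_width: -0.5
```

Call:
move_arm([
  {"gripper": -1, "xyz": [-0.4, 0, 0], "angular": [0, 0, 0]},
  {"gripper": -1, "xyz": [-0.8, 0, 0], "angular": [0, 0, 0]},
  {"gripper": -1, "xyz": [-1.2, 0, 0], "angular": [0, 0, 0]},
  {"gripper": -1, "xyz": [-1.6, 0, 0], "angular": [0, 0, 0]},
  {"gripper": -1, "xyz": [-2.0, 0, 0], "angular": [0, 0, 0]},
  {"gripper": -1, "xyz": [-2.4, 0, 0], "angular": [0, 0, 0]},
  {"gripper": -1, "xyz": [-2.8, 0, 0], "angular": [0, 0, 0]},
  {"gripper": -1, "xyz": [-3.2, 0, 0], "angular": [0, 0, 0]},
  {"gripper": -1, "xyz": [-3.6, 0, 0], "angular": [0, 0, 0]},
  {"gripper": -1, "xyz": [-4.0, 0, 0], "angular": [0, 0, 0]},
])

```text
clock: 6.32
position: [578.9, 137.8, 35.3]
ee_rot: [0.728, -0.677, 0.076, 0.07]
contact_force: [0.4, 0.3, -0.6]
gripper_width: -0.2
```

```bash
python3 -c "
from h import *
go([315,-55,12])"
```

```text
t 6.325 rack pos [295.2 -54.9  12.2] F rack [ 0.3 -0.5 -0.5] wid -0.2 j [ 0.59  0.56 -0.36  0.26 -0.77 -0.72]
target [578. 157.  31.] xyz cm [-1.98 -0.01  0.02] ang [-0.001  0.002 -0.   ]
```

Call:
move_arm([
  {"gripper": -1, "xyz": [-0.3, 0, 0], "angular": [0, 0, 0]},
  {"gripper": -1, "xyz": [-0.6, 0, 0], "angular": [0, 0, 0]},
  {"gripper": -1, "xyz": [-0.9, 0, 0], "angular": [0, 0, 0]},
  {"gripper": -1, "xyz": [-1.1, 0, 0], "angular": [0, 0, 0]},
  {"gripper": -1, "xyz": [-1.3, 0, 0], "angular": [0, 0, 0]},
  {"gripper": -1, "xyz": [-1.5, 0, 0], "angular": [0, 0, 0]},
  {"gripper": -1, "xyz": [-1.6, 0, 0], "angular": [0, 0, 0]},
  {"gripper": -1, "xyz": [-1.7, 0, 0], "angular": [0, 0, 0]},
])

```text
clock: 7.32
position: [577.7, 154.2, 31.9]
ee_rot: [0.728, -0.677, 0.076, 0.07]
contact_force: [-0.5, -0.5, -0.9]
gripper_width: 0.0
```

```bash
python3 -c "
from h import *
go([315,-55,12])
p,d=arm.get_image('top');cv2.imwrite('pics/top3.png',cv2.resize(p[210:315,210:380],None,fx=4.5,fy=4.5,interpolation=2))"
```

```text
t 7.325 rack pos [312.  -54.9  12.2] F rack [-0.2  0.5 -1. ] wid 0.0 j [ 0.61  0.57 -0.35  0.26 -0.77 -0.74]
target [578. 157.  31.] xyz cm [-0.3  -0.01  0.02] ang [-0.001  0.002 -0.   ]
```

View pics/top3.png

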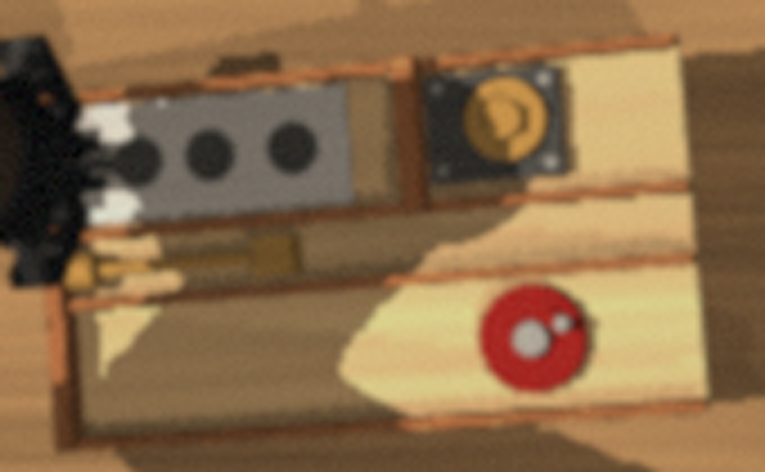

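The tray is clear of the bar, with its rear edge at about x=351. The cover has dropped and the gland sits on it at about (505,120). Next, creeping to the stop.

Call:
move_arm([
  {"gripper": -1, "xyz": [-0.1, 0, 0], "angular": [0, 0, 0]},
  {"gripper": -1, "xyz": [-0.2, 0, 0], "angular": [0, 0, 0]},
  {"gripper": -1, "xyz": [-0.3, 0, 0], "angular": [0, 0, 0]},
  {"gripper": -1, "xyz": [-0.4, 0, 0], "angular": [0, 0, 0]},
])

```text
clock: 7.88
position: [577.4, 158.1, 31.0]
ee_rot: [0.728, -0.677, 0.077, 0.07]
contact_force: [-0.2, -0.5, -1.0]
gripper_width: 0.1
```

```bash
python3 -c "
from h import *
go([315,-55,12])
p=np.load('rack.npy')
for uv in [(352,100),(352,200)]: print(torack(p,'top',full('top',uv,OFF['top']),5))"
```

```text
t 7.875 rack pos [316.1 -54.9  12.2] F rack [-0.3  0.2 -1. ] wid 0.1 j [ 0.62  0.57 -0.35  0.26 -0.77 -0.74]
target [578. 157.  31.] xyz cm [ 0.11 -0.01  0.02] ang [-0.001  0.002 -0.   ]
[172.7516437  -76.98827244]
[176.6219517  -25.37253862]
```

Call:
move_arm([
  {"gripper": -1, "xyz": [-0.1, 0, 0], "angular": [0, 0, 0]},
  {"gripper": -1, "xyz": [-0.2, 0, 0], "angular": [0, 0, 0]},
  {"gripper": -1, "xyz": [-0.3, 0, 0], "angular": [0, 0, 0]},
])

```text
clock: 8.25
position: [577.2, 160.4, 30.6]
ee_rot: [0.728, -0.677, 0.077, 0.071]
contact_force: [2.2, -3.7, 0.5]
gripper_width: 0.0
```

```bash
python3 -c "
from h import *
go([315,-55,12])"
```

```text
t 8.25 rack pos [318.5 -54.9  12.2] F rack [-3.9 -1.9 -0.3] wid 0.0 j [ 0.62  0.58 -0.35  0.26 -0.77 -0.75]
target [578. 157.  31.] xyz cm [ 0.35 -0.01  0.02] ang [-0.  0. -0.]
```

Call:
move_arm([
  {"gripper": -1, "xyz": [-0.1, 0, 0], "angular": [0, 0, 0]},
  {"gripper": -1, "xyz": [-0.2, 0, 0], "angular": [0, 0, 0]},
  {"gripper": -1, "xyz": [-0.2, 0, 0], "angular": [0, 0, 0]},
])

```text
clock: 8.62
position: [577.2, 160.5, 30.6]
ee_rot: [0.728, -0.677, 0.077, 0.072]
contact_force: [2.9, -8.0, 3.2]
gripper_width: -0.2
```

```bash
python3 -c "
from h import *
go([315,-55,12])"
```

```text
t 8.625 rack pos [318.5 -54.9  12.2] F rack [-8.6 -2.4  1.4] wid -0.2 j [ 0.63  0.58 -0.35  0.26 -0.78 -0.75]
target [578. 157.  31.] xyz cm [ 0.35 -0.02  0.03] ang [ 0.001 -0.002 -0.001]
```

The tray has stalled against the stop at 8.6 N. Backing off, lifting, and crossing to above the upper end of the disc lane.

Call:
move_arm([
  {"gripper": -1, "xyz": [0.3, 0, 0], "angular": [0, 0, 0]},
  {"gripper": -1, "xyz": [0.8, 0, 0], "angular": [0, 0, 0]},
  {"gripper": -1, "xyz": [1.8, 0, -0.5], "angular": [0, 0, 0]},
  {"gripper": -1, "xyz": [2.0, 0, -4], "angular": [0, 0, 0]},
  {"gripper": -1, "xyz": [2.0, 0, -8], "angular": [0, 0, 0]},
  {"gripper": -1, "xyz": [2.0, 0, -8], "angular": [0, 0, 0]},
])

```text
clock: 9.38
position: [579.4, 161.5, 116.5]
ee_rot: [0.729, -0.677, 0.078, 0.066]
contact_force: [-0.5, 0.8, 0.0]
gripper_width: 0.0
```

Call:
move_arm([
  {"gripper": -0.6, "xyz": [5, 2, 0], "angular": [0, 0, 0]},
  {"gripper": -0.6, "xyz": [10, 4, 0], "angular": [0, 0, 0]},
  {"gripper": -0.6, "xyz": [15, 6, 0], "angular": [0, 0, 0]},
  {"gripper": -0.6, "xyz": [20, 8, 0], "angular": [0, 0, 0]},
  {"gripper": -0.6, "xyz": [25, 10, 0], "angular": [0, 0, 0]},
  {"gripper": -0.6, "xyz": [27, 11, 0], "angular": [0, 0, 0]},
  {"gripper": -0.6, "xyz": [27, 11, 0], "angular": [0, 0, 0]},
])

```text
clock: 10.25
position: [485.4, -113.0, 168.1]
ee_rot: [0.727, -0.678, 0.076, 0.071]
contact_force: [0.2, 0.2, -0.2]
gripper_width: 16.8
```

```bash
python3 -c "
from h import *
go([30,54.5,8])
p,d=arm.get_image('top');cv2.imwrite('pics/top4.png',cv2.resize(p[210:315,210:380],None,fx=4.5,fy=4.5,interpolation=2))"
```

```text
t 10.25 rack pos [29.7 56.6 91.2] F rack [ 0.2 -0.2 -0.1] wid 16.8 j [ 0.22  0.21 -0.53  0.27 -0.88 -0.32]
target [ 489. -130.   87.] xyz cm [-0.02 -0.21  8.32] ang [ 0.     0.002 -0.003]
```

View pics/top4.png

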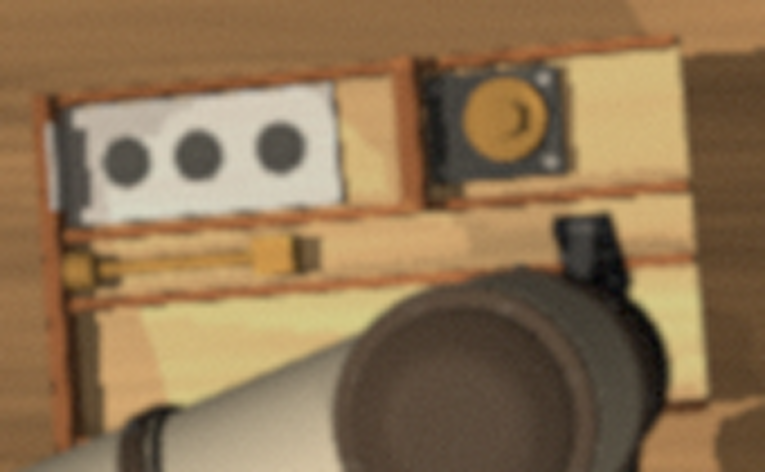

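The tray's lip is against the stop along its width, and its rear edge is at x≈337. Now descending behind the disc.

Call:
move_arm([
  {"gripper": -0.6, "xyz": [0, -0.2, 4], "angular": [0, 0, 0]},
  {"gripper": -0.6, "xyz": [0, -0.2, 6.5], "angular": [0, 0, 0]},
  {"gripper": -0.6, "xyz": [0, -0.2, 7.5], "angular": [0, 0, 0]},
  {"gripper": -0.6, "xyz": [0, -0.2, 8.2], "angular": [0, 0, 0]},
  {"gripper": -0.6, "xyz": [0, -0.2, 8.2], "angular": [0, 0, 0]},
  {"gripper": -0.6, "xyz": [0, -0.2, 8.2], "angular": [0, 0, 0]},
])

```text
clock: 11.05
position: [490.6, -128.0, 88.7]
ee_rot: [0.728, -0.677, 0.077, 0.07]
contact_force: [0.3, -1.1, 0.5]
gripper_width: 17.3
```

```bash
python3 -c "
from h import *
go([264,54.5,6])"
```

```text
t 11.05 rack pos [31.1 52.5 10.4] F rack [-1.2 -0.2  0.3] wid 17.3 j [ 0.18  0.33 -0.64  0.35 -0.65 -0.38]
target [472.  98.  36.] xyz cm [-23.29   0.21   0.48] ang [-0.003  0.002 -0.   ]
```

Call:
move_arm([
  {"gripper": -0.6, "xyz": [0, 0.2, 0.4], "angular": [0, 0, 0]},
  {"gripper": -0.6, "xyz": [-0.3, 0.2, 0.5], "angular": [0, 0, 0]},
  {"gripper": -0.6, "xyz": [-0.8, 0.2, 0.5], "angular": [0, 0, 0]},
  {"gripper": -0.6, "xyz": [-1.2, 0.2, 0.5], "angular": [0, 0, 0]},
  {"gripper": -0.6, "xyz": [-1.6, 0.2, 0.5], "angular": [0, 0, 0]},
  {"gripper": -0.6, "xyz": [-2.0, 0.2, 0.5], "angular": [0, 0, 0]},
  {"gripper": -0.6, "xyz": [-2.4, 0.2, 0.5], "angular": [0, 0, 0]},
  {"gripper": -0.6, "xyz": [-2.8, 0.2, 0.5], "angular": [0, 0, 0]},
  {"gripper": -0.6, "xyz": [-3.3, 0.2, 0.5], "angular": [0, 0, 0]},
  {"gripper": -0.6, "xyz": [-3.8, 0.2, 0.5], "angular": [0, 0, 0]},
])

```text
clock: 12.3
position: [485.4, -92.1, 75.1]
ee_rot: [0.728, -0.677, 0.077, 0.07]
contact_force: [0.3, -0.1, 0.4]
gripper_width: 17.4
```

```bash
python3 -c "
from h import *
go([264,54.5,6])
p,d=arm.get_image('side');cv2.imwrite('pics/side5.png',cv2.resize(p[165:315,205:365],None,fx=4,fy=4,interpolation=2))"
```

```text
t 12.3 rack pos [69.3 55.1  4.7] F rack [-0.2 -0.3  0.4] wid 17.4 j [ 0.25  0.34 -0.67  0.35 -0.63 -0.47]
target [472.  98.  36.] xyz cm [-19.47  -0.06  -0.1 ] ang [-0.001  0.002 -0.   ]
```

View pics/side5.png

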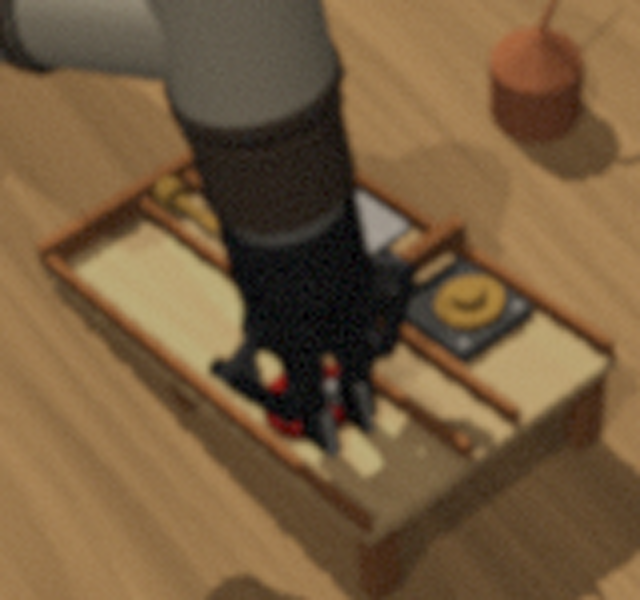

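The fingertips are behind the disc at (330–370, 430) and the disc is moving in front of them. The stack is intact at (470,300). Continuing down the lane.

Call:
move_arm([
  {"gripper": -0.6, "xyz": [-0.5, 0, 0], "angular": [0, 0, 0]},
  {"gripper": -0.6, "xyz": [-1.0, 0, 0], "angular": [0, 0, 0]},
  {"gripper": -0.6, "xyz": [-1.5, 0, 0], "angular": [0, 0, 0]},
  {"gripper": -0.6, "xyz": [-2.0, 0, 0], "angular": [0, 0, 0]},
  {"gripper": -0.6, "xyz": [-2.5, 0, 0], "angular": [0, 0, 0]},
  {"gripper": -0.6, "xyz": [-3.0, 0, 0], "angular": [0, 0, 0]},
  {"gripper": -0.6, "xyz": [-3.5, 0, 0], "angular": [0, 0, 0]},
  {"gripper": -0.6, "xyz": [-4.0, 0, 0], "angular": [0, 0, 0]},
  {"gripper": -0.6, "xyz": [-4.5, 0, 0], "angular": [0, 0, 0]},
  {"gripper": -0.6, "xyz": [-5.0, 0, 0], "angular": [0, 0, 0]},
])

```text
clock: 13.6
position: [481.8, -43.3, 64.8]
ee_rot: [0.728, -0.677, 0.076, 0.07]
contact_force: [-0.9, -0.7, -0.6]
gripper_width: 17.5
```

Call:
move_arm([
  {"gripper": -0.6, "xyz": [-0.5, 0, 0], "angular": [0, 0, 0]},
  {"gripper": -0.6, "xyz": [-1.0, 0, 0], "angular": [0, 0, 0]},
  {"gripper": -0.6, "xyz": [-1.5, 0, 0], "angular": [0, 0, 0]},
  {"gripper": -0.6, "xyz": [-2.0, 0, 0], "angular": [0, 0, 0]},
  {"gripper": -0.6, "xyz": [-2.5, 0, 0], "angular": [0, 0, 0]},
  {"gripper": -0.6, "xyz": [-3.0, 0, 0], "angular": [0, 0, 0]},
  {"gripper": -0.6, "xyz": [-3.5, 0, 0], "angular": [0, 0, 0]},
  {"gripper": -0.6, "xyz": [-4.0, 0, 0], "angular": [0, 0, 0]},
  {"gripper": -0.6, "xyz": [-4.5, 0, 0], "angular": [0, 0, 0]},
  {"gripper": -0.6, "xyz": [-5.0, 0, 0], "angular": [0, 0, 0]},
])

```text
clock: 14.85
position: [478.3, 5.5, 54.5]
ee_rot: [0.728, -0.677, 0.077, 0.07]
contact_force: [0.5, 0.3, 0.7]
gripper_width: 17.0
```

Call:
move_arm([
  {"gripper": -0.6, "xyz": [-0.5, 0, 0], "angular": [0, 0, 0]},
  {"gripper": -0.6, "xyz": [-1.0, 0, 0], "angular": [0, 0, 0]},
  {"gripper": -0.6, "xyz": [-1.5, 0, 0], "angular": [0, 0, 0]},
  {"gripper": -0.6, "xyz": [-2.0, 0, 0], "angular": [0, 0, 0]},
  {"gripper": -0.6, "xyz": [-2.5, 0, 0], "angular": [0, 0, 0]},
  {"gripper": -0.6, "xyz": [-3.0, 0, 0], "angular": [0, 0, 0]},
  {"gripper": -0.6, "xyz": [-3.5, 0, 0], "angular": [0, 0, 0]},
  {"gripper": -0.6, "xyz": [-4.0, 0, 0], "angular": [0, 0, 0]},
  {"gripper": -0.6, "xyz": [-4.5, 0, 0], "angular": [0, 0, 0]},
  {"gripper": -0.6, "xyz": [-5.0, 0, 0], "angular": [0, 0, 0]},
])

```text
clock: 16.1
position: [474.7, 54.3, 44.1]
ee_rot: [0.728, -0.677, 0.076, 0.07]
contact_force: [0.3, -0.8, -0.1]
gripper_width: 16.9
```

```bash
python3 -c "
from h import *
go([264,54.5,6])"
```

```text
t 16.1 rack pos [219.4  55.1   4.9] F rack [-0.8 -0.2 -0.3] wid 16.9 j [ 0.56  0.39 -0.69  0.32 -0.62 -0.76]
target [472.  98.  36.] xyz cm [-4.46 -0.06 -0.1 ] ang [-0.001  0.002 -0.   ]
```

Call:
move_arm([
  {"gripper": -0.6, "xyz": [-0.5, 0, 0], "angular": [0, 0, 0]},
  {"gripper": -0.6, "xyz": [-1.0, 0, 0], "angular": [0, 0, 0]},
  {"gripper": -0.6, "xyz": [-1.5, 0, 0], "angular": [0, 0, 0]},
  {"gripper": -0.6, "xyz": [-2.0, 0, 0], "angular": [0, 0, 0]},
  {"gripper": -0.6, "xyz": [-2.5, 0, 0], "angular": [0, 0, 0]},
  {"gripper": -0.6, "xyz": [-2.9, 0, 0], "angular": [0, 0, 0]},
  {"gripper": -0.6, "xyz": [-3.3, 0, 0], "angular": [0, 0, 0]},
  {"gripper": -0.6, "xyz": [-3.6, 0, 0], "angular": [0, 0, 0]},
  {"gripper": -0.6, "xyz": [-3.9, 0, 0], "angular": [0, 0, 0]},
  {"gripper": -0.6, "xyz": [-4.1, 0, 0], "angular": [0, 0, 0]},
])

```text
clock: 17.35
position: [471.8, 94.1, 35.7]
ee_rot: [0.728, -0.677, 0.076, 0.07]
contact_force: [-0.0, -0.4, 0.2]
gripper_width: 17.0
```

Call:
move_arm([
  {"gripper": -0.6, "xyz": [-0.1, 0, 0], "angular": [0, 0, 0]},
  {"gripper": -0.6, "xyz": [-0.2, 0, 0], "angular": [0, 0, 0]},
  {"gripper": -0.6, "xyz": [-0.3, 0, 0], "angular": [0, 0, 0]},
  {"gripper": -0.6, "xyz": [-0.4, 0, 0], "angular": [0, 0, 0]},
])

```text
clock: 17.85
position: [471.5, 97.8, 34.9]
ee_rot: [0.728, -0.677, 0.077, 0.07]
contact_force: [0.5, -0.3, -0.1]
gripper_width: 17.3
```

```bash
python3 -c "
from h import *
go([264,54.5,6])"
```

```text
t 17.85 rack pos [264.   55.1   5. ] F rack [-0.3 -0.4 -0.1] wid 17.3 j [ 0.64  0.42 -0.67  0.3  -0.62 -0.83]
target [472.  98.  36.] xyz cm [ 0.   -0.06 -0.1 ] ang [-0.001  0.002 -0.   ]
```

Call:
move_arm([
  {"gripper": -0.6, "xyz": [-0.1, 0, 0], "angular": [0, 0, 0]},
  {"gripper": -0.6, "xyz": [-0.2, 0, 0], "angular": [0, 0, 0]},
  {"gripper": -0.6, "xyz": [-0.3, 0, 0], "angular": [0, 0, 0]},
  {"gripper": -0.6, "xyz": [-0.4, 0, 0], "angular": [0, 0, 0]},
])

```text
clock: 18.35
position: [471.1, 101.6, 34.0]
ee_rot: [0.728, -0.677, 0.077, 0.071]
contact_force: [1.5, -2.9, 0.7]
gripper_width: 17.5
```

```bash
python3 -c "
from h import *
go([264,54.5,6])"
```

```text
t 18.35 rack pos [267.9  55.2   5. ] F rack [-3.1 -1.2  0.1] wid 17.5 j [ 0.65  0.42 -0.66  0.3  -0.62 -0.84]
target [472.  98.  36.] xyz cm [ 0.39 -0.07 -0.1 ] ang [-0.     0.001 -0.   ]
```

Call:
move_arm([
  {"gripper": -0.6, "xyz": [-0.1, 0, 0], "angular": [0, 0, 0]},
  {"gripper": -0.6, "xyz": [-0.2, 0, 0], "angular": [0, 0, 0]},
  {"gripper": -0.6, "xyz": [-0.2, 0, 0], "angular": [0, 0, 0]},
])

```text
clock: 18.73
position: [470.3, 102.0, 33.8]
ee_rot: [0.728, -0.677, 0.077, 0.072]
contact_force: [0.9, -6.8, 3.1]
gripper_width: 16.9
```

Call:
move_arm([
  {"gripper": -0.6, "xyz": [0.2, 0, 0], "angular": [0, 0, 0]},
  {"gripper": -0.6, "xyz": [0.7, 0, 0], "angular": [0, 0, 0]},
  {"gripper": -0.6, "xyz": [1.7, 0, -0.5], "angular": [0, 0, 0]},
  {"gripper": -0.6, "xyz": [2.0, 0, -4], "angular": [0, 0, 0]},
  {"gripper": -0.6, "xyz": [2.0, 3, -9], "angular": [0, 0, 0]},
  {"gripper": -0.6, "xyz": [2.0, 8, -12], "angular": [0, 0, 0]},
  {"gripper": -0.6, "xyz": [-4.0, 12, -15], "angular": [0, 0, 0]},
  {"gripper": -0.6, "xyz": [-10.0, 12, -15], "angular": [0, 0, 0]},
  {"gripper": -0.6, "xyz": [-15.0, 12, -15], "angular": [0, 0, 0]},
  {"gripper": -0.6, "xyz": [-18.0, 12, -15], "angular": [0, 0, 0]},
])

```text
clock: 19.98
position: [336.0, 304.5, 143.2]
ee_rot: [0.729, -0.676, 0.076, 0.069]
contact_force: [-0.1, 0.4, 0.0]
gripper_width: 16.9
```

```bash
python3 -c "
from h import *
go([264,54.5,6])
p,d=arm.get_image('top');a=cv2.resize(p[210:315,210:380],None,fx=3.5,fy=3.5,interpolation=2)[:300]
q,d=arm.get_image('side');b=cv2.resize(q[190:290,205:375],None,fx=3.5,fy=3.5,interpolation=2)[:300]
a=cv2.resize(p[215:312,215:375],(480,291),interpolation=2);b=cv2.resize(q[185:315,205:365],(369,300),interpolation=2)
cv2.imwrite('pics/f.png',np.vstack([cv2.resize(p[212:312,212:377],(495,300),interpolation=2),cv2.copyMakeBorder(b,0,0,0,126,0)]))"
```

```text
t 19.975 rack pos [452.7 175.3 156. ] F rack [0.4 0.1 0.1] wid 16.9 j [ 1.16  0.26 -0.49  0.11 -1.01 -1.16]
target [472.  98.  36.] xyz cm [ 18.95 -12.    14.95] ang [-0.002  0.004  0.002]
```

View pics/f.png

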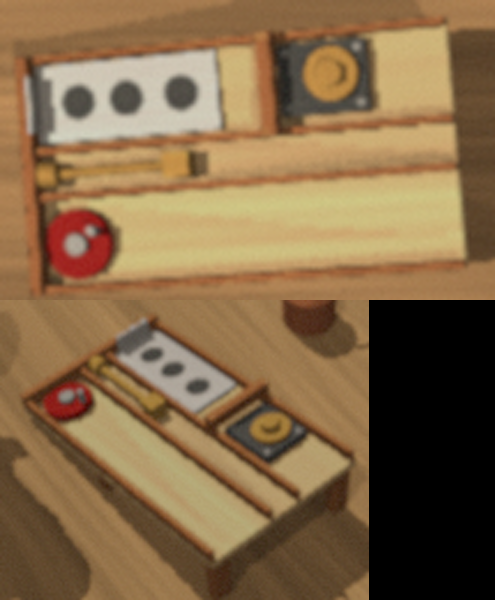

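The picture shows the tray lip and the disc both at the stop, the rod unmoved and the gland on the cover. I'll check flatness and position with averaged depth.

```bash
cat > chk.py <<'E'
from h import *
p=np.load("rack.npy"); R,o=rack(p); c=C["top"]
D=np.stack([arm.get_image("top")[1] for _ in range(12)]); D[D==0]=np.nan
def pts(d):
    v,u=np.mgrid[205:320,205:385]; K=c["camera_matrix"]
    s=cv2.undistortPoints(np.stack([u,v],-1).reshape(-1,1,2).astype(float),K,np.array([c["k1"],0,0,0])).reshape(-1,2)
    z=d[205:320,205:385].ravel(); X=np.c_[s*z[:,None],z]
    return ((X-c["t"])@c["R"]-o)@R
q=pts(np.nanmedian(D,0))
def reg(n,cx,cy,rx,ry,ex=None):
    m=(abs(q[:,0]-cx)<rx)&(abs(q[:,1]-cy)<ry)
    if ex is not None: m&=np.hypot(q[:,0]-ex[0],q[:,1]-ex[1])>26
    a=q[m]; A=np.c_[np.ones(len(a)),a[:,0]-cx,a[:,1]-cy]; s=np.linalg.lstsq(A,a[:,2],rcond=None)[0]
    print(n,len(a),"z med",np.median(a[:,2]).round(1),"fit z,slopes",s.round(3))
f=lambda uv,z:torack(p,"top",np.array(uv)/3+[212,212],z).round(1)
g=f((330,72),11); cv=f((327,75),10); print("gland",g,"cover mid",cv,"cover uphill edge",f((371,75),10))
print("disc",f((80,244),10),"lip front",f((27,105),27),"tray rear",f((221,95),5))
reg("floor disc lane",150,55,60,25); reg("floor below stack",25,-55,15,25)
reg("cover excl gland",cv[0],cv[1],32,24,g); reg("gland all",g[0],g[1],12,12); reg("tray",250,-54,50,25); reg("disc",302,54.5,15,15)
E
python3 chk.py
```

```text
gland [ 91.5 -59.9] cover mid [ 94.2 -57.9] cover uphill edge [ 60.4 -55. ]
disc [301.8  57.7] lip front [331.3 -54. ] tray rear [180.  -49.9]
floor disc lane 1094 z med 1.5 fit z,slopes [ 1.49e+00 -0.00e+00  1.00e-03]
floor below stack 290 z med 1.4 fit z,slopes [1.16  0.049 0.025]
cover excl gland 202 z med 11.4 fit z,slopes [1.1212e+01 1.4000e-02 1.0000e-03]
gland all 109 z med 23.9 fit z,slopes [21.753 -0.137 -0.07 ]
tray 856 z med 6.8 fit z,slopes [ 6.782e+00  7.000e-03 -1.000e-03]
disc 149 z med 12.6 fit z,slopes [14.234 -0.055 -0.035]
```

```bash
cat >> chk.py <<'E'
print("---"); g=f((330,73),16); a=q[(np.hypot(q[:,0]-g[0],q[:,1]-g[1])<30)]
print(g)
b=a[(a[:,2]>22)]; print("boss ctr",b[:,:2].mean(0).round(1),"z",np.median(b[:,2]).round(1),len(b)); 
b0=b[:,:2].mean(0); r=np.hypot(*(a[:,:2]-b0).T); A=a[(r>12.5)&(r<19)]
M=np.c_[np.ones(len(A)),A[:,:2]-b0]; s=np.linalg.lstsq(M,A[:,2],rcond=None)[0]; print("flange fit",s.round(3),np.median(A[:,2]),len(A))
s=arm.read_state(); print(s["clock"],s["contact_force"].round(1))
E
python3 chk.py | sed -n '/---/,$p'
```

```text
---
[ 90.6 -58.8]
boss ctr [ 89.4 -60.6] z 25.4 60
flange fit [1.7354e+01 9.0000e-03 1.0000e-03] 17.35673752490076 122
21.275 [-1.2 -0.4 -0. ]
```

Everything is flat and at the expected heights, so I'm handing in.

```bash
python3 -c "
from bench import arm
print(arm.job_done())"
```

```text
the job is handed in; nothing more can be done
None
```

I drew the burner tray out from under the stack and slid it down against the back stop, then slid the crank disc down to the stop. I handed the job in at about 21 s. I did both by pushing along the rack's floor with the fingers, with no lifting.

- **Burner tray:** it stalled against the stop with 8.6 N of push. The picture puts its front edge at rack x ≈ 331 mm and its rear at 180 mm, and the plate lies flat (slope under 0.01).
- **Disc:** it stalled against the stop with about 7 N of push. Its centre measures x ≈ 302 mm, which is the home position.
- **Cover:** it dropped to the floor above the bar. Its top is 10 mm above the floor and level to about 0.01 rad.
- **Gland:** it sits on the cover with its flange top 16 mm above the floor and level to about 0.01 rad.
- **Piston rod and other things:** the rod looked unmoved in the last picture. I did not measure the things outside the rack; the arm kept clear of them.

The depth readings run about 1.5 mm high everywhere, which I took as calibration offset. Both parts met the stop 3.5–4 mm farther along than I had worked out, so I went by the contact force and the pictures. A first depth fit over the whole gland showed a false tilt because it included the boss; fitting only the flange showed it flat.

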